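# Set a timing pulley to its pointer and lock it with the timing pin

### The arm

A 6-joint arm with a two-finger parallel gripper is mounted at the origin on a cart in front of the work surface, level with it; the furniture and walls round the work are solid. World frame = base frame: x ahead of the robot, y to its left, z up, the work surface at z = 0. Lengths are in mm, angles in rad, forces in N, time in s.
With the tool pointing down it reaches from about 300 to 775 mm from the base axis. Payload 14.6 kg.
Tool frame: the origin (TCP) lies at the very end of the fingers, on their centre line; the grasp point (between the pads) lies 19 mm behind it; z points along the fingers, y is the line along which they close (so a half turn about z gives the same grasp; the last joint's range is limited). The gripper opens to 94 mm and grips with 3 to 60 N. Pads are 16 mm wide; open, the fingers measure 119 mm over their backs; the gripper's body (75 mm by 177 mm) begins 78 mm behind the grasp point.
Start: joints at [-1.345, 0.3, 1.521, -0, 1.321, -0.067], TCP at [158.742, -526.584, 205.446] pointing down, gripper open.
Joint ranges: [-3.03, 3.03], [-0.79, 2.21], [0.23, 2.52], [-1.04, 4.18], [0, 3.07], [-2.55, 2.55]. Speed limits (rad/s): [2.22, 2.22, 2.57, 3.14, 3.14, 3.14].

### API

Orientations are given as a unit quaternion [w, x, y, z].
In Python, from bench import * gives the robot as it stands.
- The arm moves only by the shell command python3 -m jog 'ROWS' [FORCE]. ROWS is JSON, a list of rows, each a list of 3 entries, a list of its own where there are three numbers: the shift along the tool's x, y, z in cm, then the turn, a rotation vector about the tool's x, y, z in rad, then the closure, from 0 (fully open) to 1 (shut). In form: [[[dx, dy, dz], [rx, ry, rz], claw], ...]. A call has 1 to 20 rows; each row shifts and turns the commanded pose from where the row before left it, along the tool's axes as they then stand; what a row does not reach is not made up. A row lasts 1/10 s, in which the tool goes at most 50 mm and 8.59 degrees, less where a joint would pass 70% of its speed; a pose out of reach is approached as far as the arm can. A call with a gripper value outside its range is refused whole. The fingers move at their own pace and stop on an object; FORCE is the grip in N (left out, the last holds). Time passes only in rows, so rows that do not move let the fingers close. It gives the time, the measured TCP pose, the force, the opening and the grip force at its end, in the units of the state.
- read_state(): the state, without advancing time (a new reading comes with each control period).
- capture(name): name is "scene" or "top" or "wrist"; returns the picture (480x640x3 uint8, red, green, blue); there is no depth.
- camera_params(name): a dict with "fx", "fy", "cx", "cy" (pixels), "rvec" (rotation vector, rad) and "tvec" (3), from world to camera coordinates, as OpenCV has them; the wrist camera has in their place "hand_eye" (4x4, takes a point from camera to tool coordinates, whose origin is the TCP and whose axes are the flange's). Camera axes: x right, y down, z forward; pixel columns grow to the right and rows downward; lengths in mm; the calibration is good to about 2 mm. A picture is of the moment at which its call begins: read the wrist's pose just before it. camera_params takes no time and is no camera call.
- job_done(): hands the job in; it is judged then, once.
The state is a dict: "time_s": time; "qpos": joint angles; "qd": joint speeds; "joint_efforts": joint torques, N m; "tcp_pos": TCP position; "ee_rot": TCP orientation; "wrist_force": force on the tool from outside, world axes, zero at the start; "torque": the same for the moment, N m; "finger_gap": finger opening in mm; "gripper_force": force on a finger pad.
Only numpy, scipy, OpenCV 4.12 (cv2) and the standard library are available. Lean on these libraries where they do the work, as an engineer would, in place of code of your own. Each camera call takes 0.05 s, during which the arm holds its last target. There are 200 camera calls.

### The job

Turn the timing pulley by its rim until the red engraved mark faces the yellow pointer and let go; leave the pin in its stand until then. Then take the timing pin and lock the pulley with it: put it through the brass-bushed hole of the pulley and, because the pointer is only a rough guide, feel for the hidden bore in the housing by pressing lightly and nudging the pulley a little to either side with the pin until it drops, then push it fully home, gently, and let go. Do not turn the pulley round with the pin, do not force the pin, and leave the other things on the bench alone.

Things in the scene. Friction and masses are not known exactly. Their poses are not given: they have to be found in the camera images.
- pulley: Aluminium timing pulley, upright axis, on the drive unit; 129 mm wide, 26 mm high. Origin on the axis at its underside, z up. Rim: a wall 10 mm thick (radius 54.5 to 64.5 mm) standing 16 mm above the flat web, to be pinched from above; free space from it in to the hub disc (radius 21 mm, 4 mm high). Drag 0.2 N m; stays where left. At the start it must turn 0.35 to 1.4 rad clockwise seen from above.
- mark (a point): The red engraved mark, a radial line 7 mm long and 3 mm wide on the pulley rim's top face; the point is its middle, 58.4 mm from the axis.
- pointer: Yellow sheet-metal pointer screwed to the drive unit, fixed. Origin on the pulley's axis at bench height; its y axis points from the axis out to the tip; z up.
- pointer_tip (a point): Tip of the yellow pointer, just outside the rim at the height of the rim's top, 67.5 mm from the pulley's axis.
- timing_hole (a point): Mouth of the brass-bushed hole through the pulley's web, 42 mm from the axis, at the web's top face (10 mm above the pulley's underside), 11.2 mm wide, 10 mm deep; 105 degrees counterclockwise of the mark seen from above. Turns with the pulley.
- drive_unit: Grey gear unit with motor, fixed; origin under the pulley's axis at bench height. Its flat top, 3 mm below the pulley, has one hidden bore, 11 mm wide, 17 mm deep, also 42 mm from the axis. The pointer is set by eye: with the mark exactly at it, the timing hole is still up to 4.8 mm along the arc, either way, from the bore. Off the bore the pin stands on this top, its collar 14 mm above the web.
- timing_pin: Loose steel pin, 0.09 kg, upright in its stand. Origin: centre of its lower end; z along the pin. Shank 10 mm thick, 27 mm long, edge broken 0.3 mm; then a collar 18 mm wide, 4 mm thick; then a round knurled handle 14 mm thick, up to 80 mm. Fully home its collar lies on the pulley's web and the shank reaches 14 mm into the housing's bore.
- pin_top (a point): Centre of the pin's red top end, 80 mm above its lower end.
- pin_stand: Blue block, 64 x 40 x 32 mm, fixed to the bench, with two bores; the pin stands in the one 15 mm from the middle towards -x of the block, its collar on the block. Origin: centre of the underside, x along the long side.
- hex_key_5: L-shaped hex key with orange sleeve, 39 x 105 x 14 mm, lying on the bench; bystander. Origin under its middle.
- screwdriver_1: Orange screwdriver, 211 mm long, lying; bystander. Origin under its middle.
- screwdriver_2: Blue screwdriver, 186 mm long, lying; bystander. Origin under its middle.
- marker_1: White felt marker with black cap, 134 mm long, lying; bystander. Origin under its middle.
- plug_gauge: Steel plug gauge with a green and a red ring, 107 mm long, lying; bystander. Origin under its middle.
- side_cutters: Side cutters with blue grips, 58 x 150 mm, lying; bystander. Origin under its middle.

How it is judged (in metres and radians):
On the way, in this order (a step that is already met when the one before it is completed fails the run):
1. the pulley stands still, let go, with its mark within 6 mm of facing the pointer, while the pin is still in its stand (not (x of mark in the frame of pointer above 0.006 m or x of mark in the frame of pointer below -0.006 m or y of mark in the frame of pointer below 0 m) and angular speed of pulley below 0.05 rad/s and contact force between the fingers and pulley below 0.1 N and distance of timing_pin from where it was at the start of the episode below 0.01 m), for 0.2 s.
2. the pin is in the pulley's timing hole (z of timing_pin in the frame of pulley below 0.004 m and horizontal distance between timing_pin and timing_hole below 0.003 m), for 0.1 s.
At the end, for the whole second after the job is handed in: The pin stands upright (within 7 degrees) in the pulley's timing hole and the housing's bore, collar within 2.5 mm of the web, with the mark within 9 mm of facing the pointer; pin and pulley are still and released (z of timing_pin in the frame of pulley below -0.0145 m and horizontal distance between timing_pin and timing_hole below 0.003 m and angle between timing_pin's own z axis and vertical below 0.12 rad and not (x of mark in the frame of pointer above 0.009 m or x of mark in the frame of pointer below -0.009 m or y of mark in the frame of pointer below 0 m) and linear speed of timing_pin below 0.02 m/s and angular speed of pulley below 0.05 rad/s); the robot touches nothing.
It fails at once if the pin is forced: more than 60 N between pin and drive unit or pulley (contact force between timing_pin and drive_unit above 60 N or contact force between timing_pin and pulley above 60 N).
It fails at once if the pin is used to turn the pulley while its mark is more than 16 mm from facing the pointer ((x of mark in the frame of pointer above 0.016 m or x of mark in the frame of pointer below -0.016 m or y of mark in the frame of pointer below 0 m) and contact force between timing_pin and pulley above 1 N).
It fails at once if a bystander is moved by more than 20 mm (distance of any of hex_key_5, screwdriver_1, screwdriver_2, marker_1, plug_gauge, side_cutters from where it was at the start of the episode above 0.02 m).
It also fails if it takes over 64 s, if anything falls off the work surface, if the arm or the gripper's body presses on something with over 40 N, if the wrist force passes 120 N, or if a joint passes its speed limit or range.

## Working session

There is one attempt and no reset: what is moved stays moved. The work goes in short steps, Python scripts to look and compute and a shell command to move; the robot and the scene stay as the last step left them, time stands still between calls to the robot, and variables do not carry over. Pictures are saved under pics/ and viewed, at most 10 in all, crops included, and the job is handed in when it is done.

```bash
ls; mkdir -p pics
python3 - <<'E'
from bench import *
import cv2,numpy as np
s=read_state();print(s)
for n in("top","scene"):
    im=capture(n);cv2.imwrite(f"pics/{n}0.png",im[:,:,::-1]);p=camera_params(n);print(n,p)
print(camera_params("wrist"))
E
```

```text
pics
{'time_s': 0.0, 'qpos': array([-1.34458847e+00,  3.00443254e-01,  1.52162624e+00, -2.45813508e-05,
        1.32067408e+00, -6.66174200e-02]), 'qd': array([ 0.00037084, -0.0013537 , -0.00060161,  0.00090501,  0.00075847,
        0.00283767]), 'joint_efforts': array([-1.57579752e-04, -5.31801081e+01, -3.52733588e+01,  7.08321878e-02,
        2.44654709e-02, -7.31837417e-05]), 'tcp_pos': array([ 158.68209504, -526.3244352 ,  204.88249519]), 'ee_rot': array([-5.72681264e-04,  9.89300195e-01,  1.45893089e-01, -5.77389321e-05]), 'wrist_force': array([-0.44909068, -0.53954821, -0.72343707]), 'torque': array([-0.02966578, -0.01826929,  0.02501387]), 'gripper_force': 0.0, 'finger_gap': 93.97869751857313}
top {'fx': 556.4643730731019, 'fy': 556.4643730731019, 'cx': 327.3863497093267, 'cy': 238.18960014314047, 'rvec': array([ 2.17874612, -2.14218393,  0.12362871]), 'tvec': array([ -89.18909602,  538.63141184, 1492.6403672 ])}
scene {'fx': 535.686275616984, 'fy': 535.686275616984, 'cx': 312.1183610415114, 'cy': 236.0235004699573, 'rvec': array([ 0.83167791, -2.56570383,  1.1045235 ]), 'tvec': array([ 388.37780087,  333.15572997, 1193.38647924])}
{'fx': 338.4436990394935, 'fy': 338.4436990394935, 'cx': 320.8472707526706, 'cy': 236.34684219193448, 'hand_eye': array([[-4.12470708e-05, -9.66019996e-01, -2.58467338e-01,
         7.51560984e+01],
       [ 9.99999761e-01,  1.38536980e-04, -6.77364325e-04,
         8.55714537e-02],
       [ 6.90154767e-04, -2.58467304e-01,  9.66019760e-01,
        -1.79170028e+02],
       [ 0.00000000e+00,  0.00000000e+00,  0.00000000e+00,
         1.00000000e+00]])}
```

View pics/top0.png

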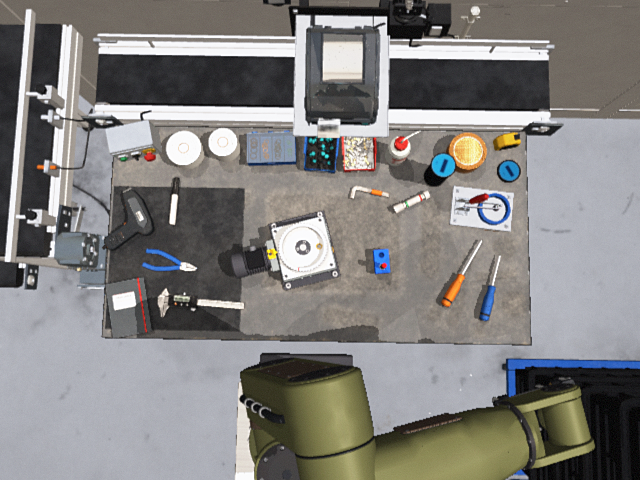

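View pics/scene0.png

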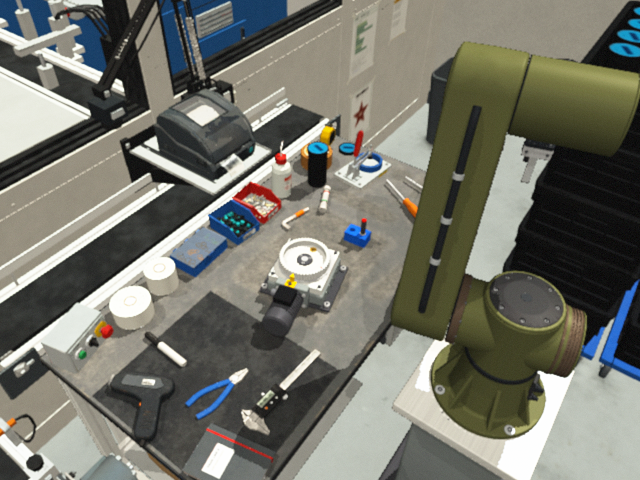

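The top view shows the pulley at about (302,247), the yellow pointer around (272,255) and the pin's red top at about (383,267). I'll enlarge these.

```bash
python3 - <<'E'
import cv2,numpy as np
t=cv2.imread("pics/top0.png");s=cv2.imread("pics/scene0.png")
a=cv2.resize(t[205:295,262:342],(400,450),interpolation=cv2.INTER_CUBIC)
b=cv2.resize(s[225:315,262:342],(400,450),interpolation=cv2.INTER_CUBIC)
cv2.imwrite("pics/crop0.png",np.hstack([a,b]))
E
cat > h.py <<'E'
from bench import *
import cv2,numpy as np
from scipy.spatial.transform import Rotation as Rn
def cam(n,s=None):
    p=camera_params(n)
    K=np.array([[p['fx'],0,p['cx']],[0,p['fy'],p['cy']],[0,0,1.]])
    if n!="wrist":
        R=cv2.Rodrigues(p['rvec'])[0];t=np.array(p['tvec'])
    else:
        s=s or read_state();q=np.array(s['ee_rot']);T=np.eye(4)
        T[:3,:3]=Rn.from_quat(q[[1,2,3,0]]).as_matrix();T[:3,3]=s['tcp_pos']
        M=np.linalg.inv(T@p['hand_eye']);R=M[:3,:3];t=M[:3,3]
    return K,R,t
def ray(c,uv):
    K,R,t=c;d=R.T@np.linalg.solve(K,[*uv,1.]);return -R.T@t,d
def onz(c,uv,z):
    o,d=ray(c,uv);return o+d*(z-o[2])/d[2]
def proj(c,X):
    K,R,t=c;x=K@(R@np.asarray(X,float)+t);return x[:2]/x[2]
def tri(c1,u1,c2,u2):
    A=[];b=[]
    for c,u in((c1,u1),(c2,u2)):
        o,d=ray(c,u);d=d/np.linalg.norm(d);P=np.eye(3)-np.outer(d,d);A.append(P);b.append(P@o)
    return np.linalg.lstsq(np.vstack(A),np.hstack(b),rcond=None)[0]
E
python3 - <<'E'
from h import *
T=cam("top");S=cam("scene")
print("pin", tri(T,(383,267),S,(364,220)));print("camT",-T[1].T@T[2])
print("hub",tri(T,(302,247),S,(305,259)))
E
```

```text
pin [ 462.95174409 -226.23726194   83.8632299 ]
camT [ 363.25265618  -84.58481013 1544.97465226]
hub [510.07116904 -13.28301874  80.37468931]
```

View pics/crop0.png

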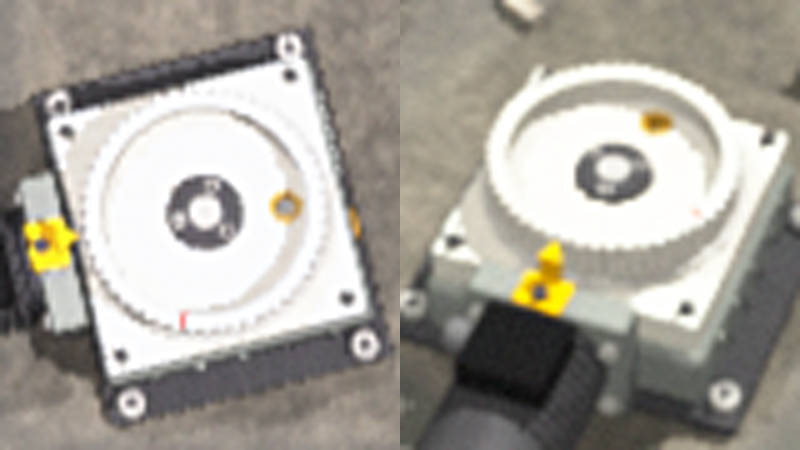

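Mark at full-image (298.6,269), hole (319.2,246.2), pointer tip about (276,253.4), hub (303,247.4); so roughly 66° clockwise is needed. Moving above the pulley for a closer look.

```bash
python3 -m jog '[[[3.2,-2.6,0.1],[0,0,0],0],[[3.2,-2.6,0.1],[0,0,0],0],[[3.2,-2.6,0.1],[0,0,0],0],[[3.2,-2.6,0.1],[0,0,0],0],[[3.2,-2.6,0.1],[0,0,0],0],[[3.2,-2.6,0.1],[0,0,0],0],[[3.2,-2.6,0.1],[0,0,0],0],[[3.2,-2.6,0.1],[0,0,0],0],[[3.2,-2.6,0.1],[0,0,0],0],[[3.2,-2.6,0.1],[0,0,0],0],[[3.2,-2.6,0.1],[0,0,0],0],[[3.2,-2.6,0.1],[0,0,0],0],[[3.2,-2.6,0.1],[0,0,0],0],[[3.2,-2.6,0.1],[0,0,0],0],[[3.2,-2.6,0.1],[0,0,0],0],[[0,0,0],[0,0,-0.14],0],[[0,0,0],[0,0,-0.14],0],[[0,0,0],[0,0,-0.14],0],[[0,0,0],[0,0,-0.14],0],[[0,0,0],[0,0,-0.14],0]]'
python3 -m jog '[[[0,0,0],[0,0,-0.14],0],[[0,0,0],[0,0,-0.14],0],[[0,0,0],[0,0,-0.14],0],[[0,0,0],[0,0,-0.14],0],[[0,0,0],[0,0,-0.14],0],[[0,0,0],[0,0,-0.14],0],[[0,0,0],[0,0,-0.14],0],[[0,0,0],[0,0,-0.14],0],[[0,0,0],[0,0,0],0],[[0,0,0],[0,0,0],0],[[0,0,0],[0,0,0],0]]'
python3 - <<'E'
from h import *
import pickle
s=read_state();im=capture("wrist");pickle.dump(s,open("w1.pkl","wb"))
cv2.imwrite("pics/w1.png",im[:,:,::-1]);print(s['tcp_pos'],s['ee_rot'])
C=cam("wrist",s);c=proj(C,[510,-13,85]);print(c);np.save("w1.npy",im)
x0=int(c[0])-120;y0=int(c[1])-100;x0=max(0,min(400,x0));y0=max(0,min(300,y0));print(x0,y0)
cv2.imwrite("pics/w1c.png",cv2.resize(im[y0:y0+180,x0:x0+240,::-1],(800,600),interpolation=cv2.INTER_CUBIC))
E
```

```text
time_s: 2.1
tcp_pos: [505.6, -14.6, 190.1]
ee_rot: [-0.0, 0.878, 0.479, -0.0]
wrist_force: [-0.2, -0.8, -0.5]
finger_gap: 93.8
gripper_force: 0.0
time_s: 3.2
tcp_pos: [505.7, -14.6, 190.4]
ee_rot: [-0.0, 0.493, 0.87, -0.0]
wrist_force: [0.5, -0.1, -0.7]
finger_gap: 94.0
gripper_force: 0.0
[505.70713786 -14.64308509 190.37527329] [-7.92102287e-05  4.93453830e-01  8.69771988e-01 -1.90548812e-05]
[325.90984303 236.11555554]
205 136
```

View pics/w1c.png

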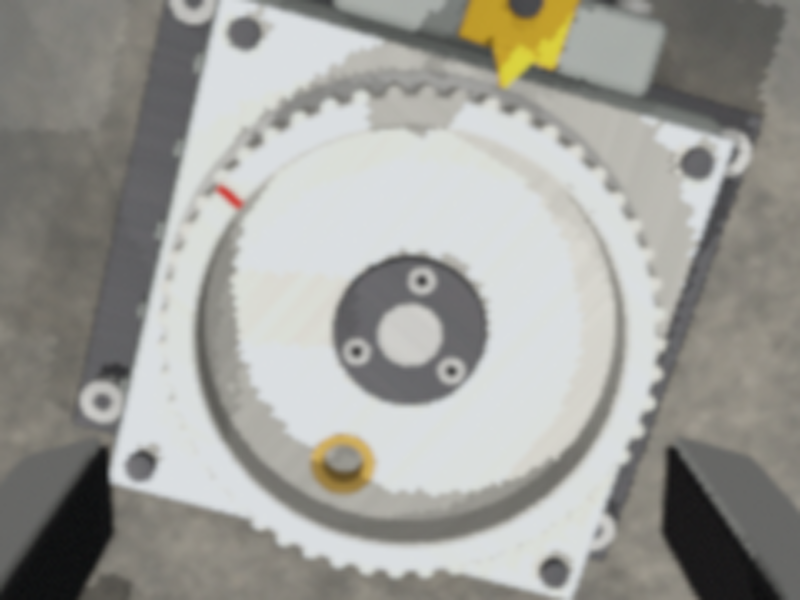

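The crop shows the hub centre at (411,333), mark (230,196), pointer tip (508,86), hole (343,460); dividing by 3.33 and adding (205,136) gives image pixels.

Run:
```python
from h import *
import pickle
s=pickle.load(open("w1.pkl","rb"));C=cam("wrist",s)
f=lambda a:(205+a[0]/800*240-.35,136+a[1]/600*180-.35)
for zu in(60,64,68,72):
    h=onz(C,f((411,333)),zu+14)[:2];m=onz(C,f((230,196)),zu+26)[:2];p=onz(C,f((508,86)),zu+26)[:2];o=onz(C,f((343,460)),zu+10)[:2]
    pol=lambda v:(round(np.hypot(*(v-h)),1),round(np.degrees(np.arctan2(*(v-h)[::-1])),1))
    print(zu,h,"mark58.4",pol(m),"ptr67.5",pol(p),"hole42",pol(o))
q=s['ee_rot'];print("yaw",np.degrees(2*np.arctan2(q[2],q[1])))
T=cam("top");print(onz(T,(302.8,247.2),80))
r=[(480,745)]
print("pin top from scene/top ~ [463,-226,84]")
```

```text
60 [512.96669409 -14.02996278] mark58.4 (np.float64(60.3), np.float64(170.7)) ptr67.5 (np.float64(69.9), np.float64(101.5)) hole42 (np.float64(42.7), np.float64(-85.5))
64 [512.34628751 -13.1659558 ] mark58.4 (np.float64(59.4), np.float64(170.7)) ptr67.5 (np.float64(69.0), np.float64(101.5)) hole42 (np.float64(42.1), np.float64(-85.5))
68 [511.72588093 -12.30194883] mark58.4 (np.float64(58.6), np.float64(170.6)) ptr67.5 (np.float64(68.0), np.float64(101.5)) hole42 (np.float64(41.6), np.float64(-85.5))
72 [511.10547435 -11.43794185] mark58.4 (np.float64(57.8), np.float64(170.6)) ptr67.5 (np.float64(67.1), np.float64(101.5)) hole42 (np.float64(41.0), np.float64(-85.5))
yaw 120.86430832189401
[509.28260958 -15.57638537  80.        ]
pin top from scene/top ~ [463,-226,84]
```

```bash
python3 -m jog '[[[-0.05,3.3,0],[0,0,0],0.64],[[-0.05,3.26,0],[0,0,0],0.64],[[0,0,3],[0,0,0],0.64],[[0,0,3],[0,0,0],0.64],[[0,0,2],[0,0,0],0.64],[[0,0,0],[0,0,0],0.64],[[0,0,1.2],[0,0,0],0.64],[[0,0,1.0],[0,0,0],0.64],[[0,0,0.4],[0,0,0],0.64],[[0,0,0],[0,0,0],0.64]]' 12
python3 - <<'E'
from h import *
s=read_state();im=capture("wrist");cv2.imwrite("pics/w2.png",im[:,:,::-1])
E
```

```text
time_s: 4.25
tcp_pos: [562.3, 18.3, 84.2]
ee_rot: [-0.0, 0.492, 0.871, -0.0]
wrist_force: [0.3, -0.6, -0.0]
finger_gap: 34.0
gripper_force: 0.0
```

View pics/w2.png

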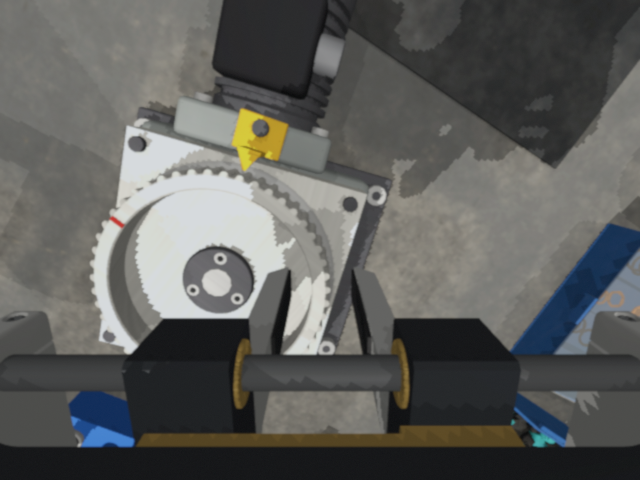

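The fingers (tips about (285,270) and (360,270)) straddle the rim wall. Closing.

```bash
python3 -m jog '[[[0,0,0],[0,0,0],0.85],[[0,0,0],[0,0,0],0.9],[[0,0,0],[0,0,0],0.95],[[0,0,0],[0,0,0],1],[[0,0,0],[0,0,0],1],[[0,0,0],[0,0,0],1]]' 12
```

```text
time_s: 4.9
tcp_pos: [562.2, 18.1, 84.7]
ee_rot: [-0.0, 0.492, 0.871, -0.0]
wrist_force: [-5.0, -2.4, 4.2]
finger_gap: 10.2
gripper_force: 11.8
```

```bash
python3 -m jog '[[[-0.3,-0.01,0],[0,0,0.05],1],[[-0.59,-0.03,0],[0,0,0.1],1],[[-0.59,-0.03,0],[0,0,0.1],1],[[-0.59,-0.03,0],[0,0,0.1],1],[[-0.59,-0.03,0],[0,0,0.1],1],[[-0.59,-0.03,0],[0,0,0.1],1],[[-0.59,-0.03,0],[0,0,0.1],1],[[-0.59,-0.03,0],[0,0,0.1],1],[[-0.59,-0.03,0],[0,0,0.1],1],[[-0.59,-0.03,0],[0,0,0.1],1],[[-0.3,-0.01,0],[0,0,0.05],1],[[0,0,0],[0,0,0],1],[[0,0,0],[0,0,0],1]]'
python3 - <<'E'
from h import *
s=read_state();im=capture("wrist");cv2.imwrite("pics/w3.png",im[:,:,::-1]);C=cam("wrist",s)
c=proj(C,[511.5,-12.5,90]);q=s['ee_rot'];print(c,s['tcp_pos'],np.degrees(2*np.arctan2(q[2],q[1])))
hs=cv2.cvtColor(im,cv2.COLOR_RGB2HSV)
red=(((hs[...,0]<6)|(hs[...,0]>174))&(hs[...,1]>120)&(hs[...,2]>90)).astype(np.uint8)
n,l,st,ce=cv2.connectedComponentsWithStats(red)
for i in range(1,n):
    if st[i,4]>5:
        X=onz(C,ce[i],94)[:2]-[511.5,-12.5];print("red",ce[i],st[i,4],np.hypot(*X),np.degrees(np.arctan2(X[1],X[0])))
print("ptr exp px",proj(C,[511.5+67.5*np.cos(np.radians(101.5)),-12.5+67.5*np.sin(np.radians(101.5)),94]))
E
```

```text
time_s: 6.2
tcp_pos: [564.9, -38.5, 84.7]
ee_rot: [0.0, 0.849, 0.529, 0.0]
wrist_force: [-1.4, -1.9, 3.3]
finger_gap: 10.5
gripper_force: 12.0
[213.66544252 286.7287134 ] [564.85057212 -38.46273645  84.669637  ] 63.85170142527597
red [600.86857143 238.80952381] 2100 207.09315695894546 -18.213185793918623
red [117.59259259 221.98148148] 54 58.65299494805657 114.00122229690788
red [588.44230769 316.80769231] 52 208.44589471328626 -30.631826871193457
red [637.57894737 312.63157895] 19 234.86520603814893 -29.504068332584453
ptr exp px [120.26216617 191.07354763]
```

```bash
python3 -m jog '[[[-0.42,-0.02,0],[0,0,0.07],1],[[-0.42,-0.02,0],[0,0,0.07],1],[[-0.3,-0.01,0],[0,0,0.05],1],[[-0.17,0,0],[0,0,0.03],1],[[0,0,0],[0,0,0],1],[[0,0,0],[0,0,0],0.9],[[0,0,0],[0,0,0],0.75],[[0,0,0],[0,0,0],0.64],[[0,0,0],[0,0,0],0.64],[[0,0,-2],[0,0,0],0.64],[[0,0,-4],[0,0,0],0.64],[[0,0,-4],[0,0,0],0.64],[[-2.5,-5,0],[0,0,0],0.64],[[0,0,0],[0,0,0],0.64],[[0,0,0],[0,0,0],0.64]]'
python3 - <<'E'
from h import *
import pickle
s=read_state();im=capture("wrist");C=cam("wrist",s);pickle.dump(s,open("w4.pkl","wb"))
c=proj(C,[511.5,-12.5,85]);print(c,s['tcp_pos'],s['ee_rot'])
x0=int(min(400,max(0,c[0]-120)));y0=int(min(300,max(0,c[1]-100)));print(x0,y0)
cv2.imwrite("pics/w4c.png",cv2.resize(im[y0:y0+180,x0:x0+240,::-1],(800,600),interpolation=cv2.INTER_CUBIC))
E
```

```text
time_s: 7.75
tcp_pos: [508.3, -38.6, 184.7]
ee_rot: [0.0, 0.902, 0.432, 0.0]
wrist_force: [0.6, -0.1, -0.8]
finger_gap: 34.0
gripper_force: 0.0
[304.26616363 211.25297126] [508.31420179 -38.58339466 184.72504018] [8.99758943e-05 9.01938015e-01 4.31865488e-01 9.82378829e-05]
184 111
```

View pics/w4c.png

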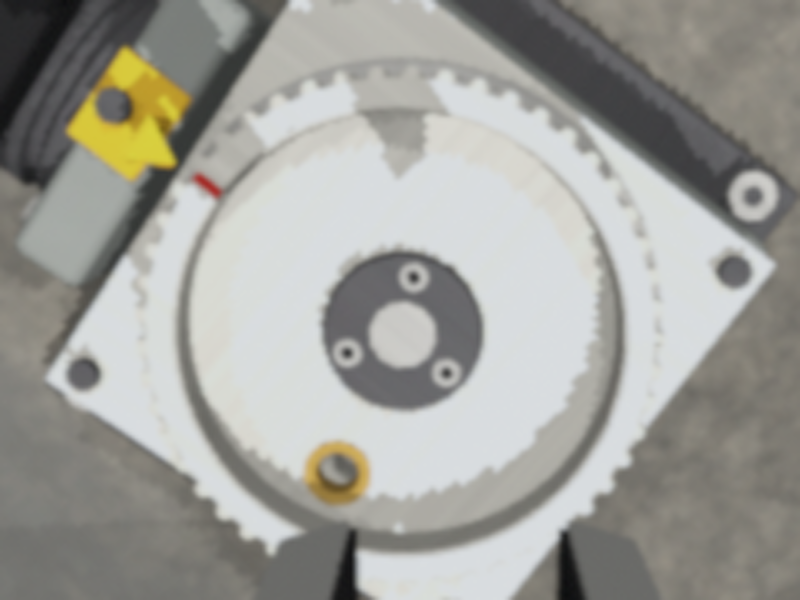

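The mark (208,186 in the crop) lies in line with the hub (403,332) and the pointer tip (176,166); hole at (337,472). I'll compute that while moving over the pin.

```bash
python3 - <<'E'
from h import *
import pickle
s=pickle.load(open("w4.pkl","rb"));C=cam("wrist",s)
f=lambda a:(184+a[0]*.3-.35,111+a[1]*.3-.35)
zu=68
h=onz(C,f((403,332)),zu+14)[:2];print(h)
for n,a,z in(("mark",(208,186),26),("ptr",(176,166),26),("hole",(337,472),10)):
    v=onz(C,f(a),zu+z)[:2];w=v-h;print(n,v,np.hypot(*w),np.degrees(np.arctan2(w[1],w[0])))
E
python3 -m jog '[[[-2.5,1.2,0],[0,0,0],0.64],[[-3.7,1.7,0],[0,0,0],0.64],[[-3.7,1.7,0],[0,0,0],0.64],[[-3.7,1.7,0],[0,0,0],0.64],[[-3.8,1.9,0],[0,0,0],0.64],[[0,0,0],[0,0,0.143],0.64],[[0,0,0],[0,0,0.144],0.64],[[0,0,0],[0,0,0.144],0.64],[[0,0,0],[0,0,0],0.64],[[0,0,0],[0,0,0],0.64]]'
python3 - <<'E'
from h import *
import pickle
s=read_state();im=capture("wrist");C=cam("wrist",s);pickle.dump(s,open("w5.pkl","wb"));cv2.imwrite("pics/w5.png",im[:,:,::-1])
print(s['tcp_pos'],s['ee_rot'])
hs=cv2.cvtColor(im,cv2.COLOR_RGB2HSV)
red=(((hs[...,0]<6)|(hs[...,0]>174))&(hs[...,1]>120)&(hs[...,2]>80)).astype(np.uint8)
n,l,st,ce=cv2.connectedComponentsWithStats(red)
for i in range(1,n):
    if st[i,4]>15: print("red",ce[i],st[i],onz(C,ce[i],85))
c=proj(C,[463,-226,60]);x0=int(min(440,max(0,c[0]-100)));y0=int(min(330,max(0,c[1]-75)));print(x0,y0)
cv2.imwrite("pics/w5c.png",cv2.resize(im[y0:y0+150,x0:x0+200,::-1],(800,600),interpolation=cv2.INTER_CUBIC))
E
```

```text
[511.76226735 -12.33602922]
mark [500.09482956  44.53143372] 58.0520236193046 101.59441575364916
ptr [497.34844328  52.62604971] 66.54194183169209 102.51015313005283
hole [473.46995049 -30.88901748] 42.55014575353711 -154.149374619444
time_s: 8.8
tcp_pos: [463.9, -225.9, 184.1]
ee_rot: [-0.0, 0.973, 0.231, -0.0]
wrist_force: [0.7, -0.7, -0.2]
finger_gap: 33.8
gripper_force: 0.0
[ 463.91307664 -225.91301206  184.13778835] [-1.32856698e-04  9.72957746e-01  2.30983087e-01 -1.43168365e-04]
red [ 3.         30.14285714] [ 0 28  7  5 21] [499.46112074  52.70559152  85.        ]
red [518.15  86.05] [513  76   9  22  80] [ 637.62540061 -306.33001683   85.        ]
red [323.94318182 233.02272727] [318 226  13  16 176] [ 468.26634623 -226.52931084   85.        ]
220 155
```

View pics/w5c.png

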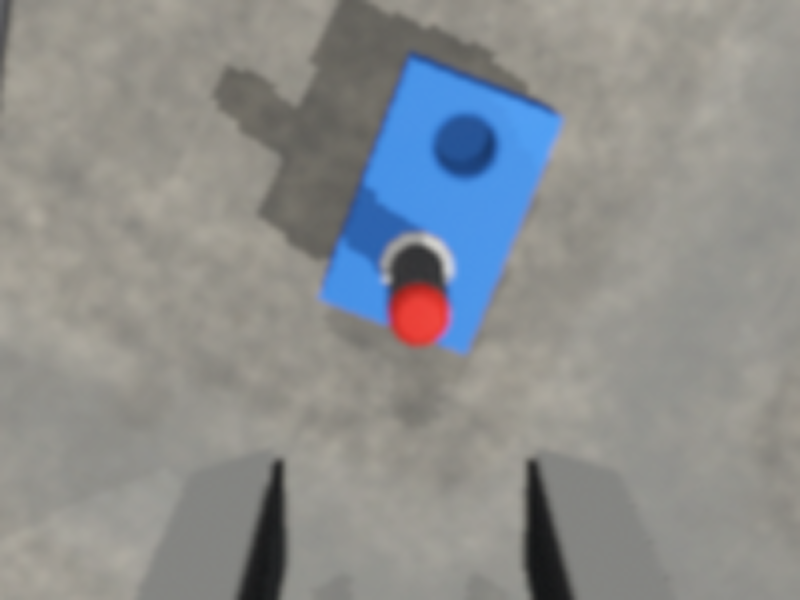

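Pin top at crop (419,315), i.e. image (324.4,233.4), collar just above it at (418,262): pin upright at about (467.9,-226.7). Centring, descending and closing.

```bash
python3 -m jog '[[[0.32,0.25,2],[0,0,0],0.64],[[0,0,4],[0,0,0],0.64],[[0,0,2],[0,0,0],0.64],[[0,0,0],[0,0,0],0.64],[[0,0,2],[0,0,0],0.64],[[0,0,2],[0,0,0],0.64],[[0,0,1.2],[0,0,0],0.64],[[0,0,0],[0,0,0],0.64],[[0,0,0],[0,0,0],0.8],[[0,0,0],[0,0,0],0.85],[[0,0,0],[0,0,0],0.9],[[0,0,0],[0,0,0],1],[[0,0,0],[0,0,0],1],[[0,0,0],[0,0,0],1]]' 25
```

```text
time_s: 10.25
tcp_pos: [467.9, -226.7, 53.3]
ee_rot: [0.0, 0.973, 0.229, 0.001]
wrist_force: [-1.0, 0.9, 6.3]
finger_gap: 13.1
gripper_force: 25.0
```

Run:
```python
from h import *
s=read_state();im=capture("wrist");C=cam("wrist",s)
print(proj(C,[467.9,-226.7,86]))
cv2.imwrite("pics/w6.png",cv2.resize(im[250:400,220:420,::-1],(800,600),interpolation=cv2.INTER_CUBIC))
hs=cv2.cvtColor(im,cv2.COLOR_RGB2HSV)
red=(((hs[...,0]<6)|(hs[...,0]>174))&(hs[...,1]>120)&(hs[...,2]>60)).astype(np.uint8)
n,l,st,ce=cv2.connectedComponentsWithStats(red)
for i in range(1,n):
    if st[i,4]>15: print("red",ce[i],st[i],onz(C,ce[i],85))
```

```text
[320.98198694 309.44371509]
red [634.3125  66.1125] [625  56  15  17  80] [ 618.15458403 -291.170879     85.        ]
red [320.73505654 306.26817447] [307 293  29  28 619] [ 468.87972458 -226.08155377   85.        ]
```

View pics/w6.png

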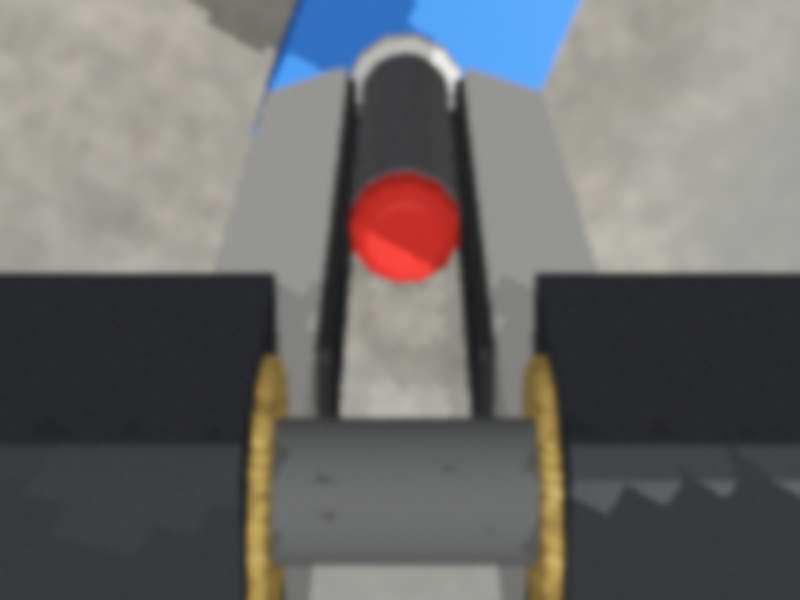

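Pin gripped squarely, its top at crop (405,227), about 1.1 mm to +x of the tool axis. Lifting and moving above the hole.

```bash
python3 -m jog '[[[0,0,-1],[0,0,0],1],[[0,0,-2],[0,0,0],1],[[0,0,-3],[0,0,0],1],[[0,0,-3],[0,0,0],1],[[0,0,-2.2],[0,0,0],1],[[0.92,-1.72,0],[0,0,0],1],[[1.54,-2.87,0],[0,0,0],1],[[1.84,-3.44,0],[0,0,0],1],[[1.84,-3.44,0],[0,0,0],1],[[1.54,-2.87,0],[0,0,0],1],[[0.92,-1.72,0],[0,0,0],1],[[0.63,-1.15,0],[0,0,0],1],[[0,0,2],[0,0,0],1],[[0,0,1.2],[0,0,0],1],[[0,0,0],[0,0,0],1],[[0,0,0],[0,0,0],1]]'
python3 - <<'E'
from h import *
import pickle
s=read_state();im=capture("wrist");C=cam("wrist",s);pickle.dump(s,open("w7.pkl","wb"))
print(s['tcp_pos'],s['ee_rot'],s['wrist_force'],s['finger_gap'])
print("hole exp",proj(C,[474,-30.9,78]),"hub",proj(C,[511.7,-12.4,82]))
cv2.imwrite("pics/w7.png",cv2.resize(im[160:310,220:420,::-1],(800,600),interpolation=cv2.INTER_CUBIC))
E
```

```text
time_s: 11.9
tcp_pos: [473.5, -31.7, 132.7]
ee_rot: [-0.0, 0.974, 0.229, -0.0]
wrist_force: [-0.5, -0.5, -0.7]
finger_gap: 13.2
gripper_force: 25.0
[473.47445793 -31.70508666 132.71979599] [-4.08814079e-05  9.73537619e-01  2.28526742e-01 -1.74363719e-04] [-0.50112183 -0.51501858 -0.67324564] 13.240059541161072
hole exp [320.27499116 252.00953543] hub [320.53585998 194.947774  ]
```

View pics/w7.png

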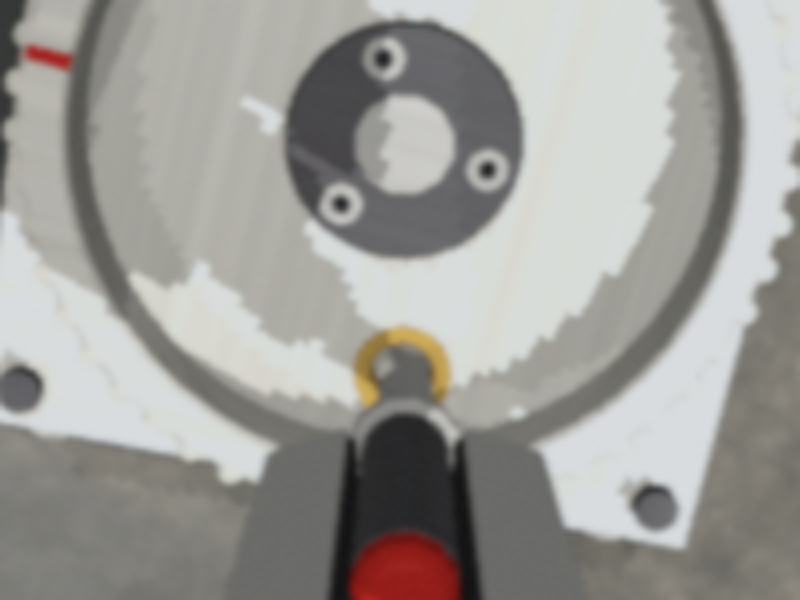

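Hole centre at crop (402,371), pin shank end around (404,374), slightly to the right and likely a bit hub-ward. Correct by -0.5 mm x, -0.3 mm y and feel downward.

```bash
python3 -m jog '[[[-0.05,-0.03,0.3],[0,0,0],1],[[0,0,0.2],[0,0,0],1],[[0,0,0.1],[0,0,0],1],[[0,0,0.1],[0,0,0],1],[[0,0,0],[0,0,0],1]]'; python3 -m jog '[[[0,0,0.1],[0,0,0],1],[[0,0,0.1],[0,0,0],1],[[0,0,0],[0,0,0],1]]'
```

```text
time_s: 12.45
tcp_pos: [473.2, -31.2, 126.0]
ee_rot: [0.0, 0.973, 0.229, 0.001]
wrist_force: [2.7, 0.2, -0.9]
finger_gap: 13.3
gripper_force: 25.0
time_s: 12.75
tcp_pos: [473.1, -31.1, 123.4]
ee_rot: [-0.0, 0.973, 0.229, 0.0]
wrist_force: [3.6, 1.2, -0.5]
finger_gap: 13.8
gripper_force: 25.0
```

```bash
python3 -m jog '[[[0.04,0,0.1],[0,0,0],1],[[0,0,0.1],[0,0,0],1],[[0,0,0],[0,0,0],1]]'; python3 -m jog '[[[0,0,0.2],[0,0,0],1],[[0,0,0.2],[0,0,0],1],[[0,0,0],[0,0,0],1]]'
```

```text
time_s: 13.05
tcp_pos: [473.2, -31.0, 121.3]
ee_rot: [-0.0, 0.973, 0.229, -0.0]
wrist_force: [2.9, 1.2, -1.5]
finger_gap: 13.1
gripper_force: 25.0
time_s: 13.35
tcp_pos: [473.1, -31.0, 117.1]
ee_rot: [-0.0, 0.973, 0.229, -0.0]
wrist_force: [3.5, 0.4, -3.1]
finger_gap: 13.0
gripper_force: 25.0
```

```bash
python3 -m jog '[[[0.05,0,0.15],[0,0,0],1],[[0,0,0.1],[0,0,0],1],[[0,0,0],[0,0,0],1]]'; python3 -m jog '[[[0,0,0.1],[0,0,0],1],[[0,0,0.1],[0,0,0],1],[[0,0,0],[0,0,0],1]]'
```

```text
time_s: 13.65
tcp_pos: [473.5, -30.9, 114.7]
ee_rot: [-0.0, 0.973, 0.229, -0.0]
wrist_force: [1.6, 1.4, -1.9]
finger_gap: 13.5
gripper_force: 25.0
time_s: 13.95
tcp_pos: [474.1, -30.9, 113.9]
ee_rot: [0.0, 0.973, 0.229, 0.001]
wrist_force: [-1.5, 1.3, 11.7]
finger_gap: 13.1
gripper_force: 25.0
```

Pin is through the web and rests on the housing (12 N at about 1 mm press). Feeling along the arc, counterclockwise (+y) first.

```bash
for i in 1; do python3 -m jog '[[[0,0.04,0],[0,0,0],1],[[0,0.04,0],[0,0,0],1],[[0,0.04,0],[0,0,0],1],[[0,0.04,0],[0,0,0],1],[[0,0,0],[0,0,0],1]]'; done; python3 -m jog '[[[0,0.03,0],[0,0,0],1],[[0,0.03,0],[0,0,0],1],[[0,0.03,0],[0,0,0],1],[[0,0,0],[0,0,0],1]]'
```

```text
time_s: 14.45
tcp_pos: [474.4, -31.7, 113.9]
ee_rot: [-0.001, 0.973, 0.229, 0.0]
wrist_force: [-2.8, 5.4, 13.4]
finger_gap: 13.6
gripper_force: 25.1
time_s: 14.85
tcp_pos: [474.7, -32.3, 113.8]
ee_rot: [-0.001, 0.973, 0.229, 0.0]
wrist_force: [-4.0, 8.6, 13.0]
finger_gap: 13.7
gripper_force: 25.2
```

```bash
J='x'; python3 -m jog '[[[0,0.03,0],[0,0,0],1],[[0,0.03,0],[0,0,0],1],[[0.005,0.03,0],[0,0,0],1],[[0,0,0],[0,0,0],1]]';  python3 -m jog '[[[0,0.03,0],[0,0,0],1],[[0,0.03,0],[0,0,0],1],[[0.005,0.03,0],[0,0,0],1],[[0,0,0],[0,0,0],1]]'; python3 -m jog '[[[0,0.03,0],[0,0,0],1],[[0,0.03,0],[0,0,0],1],[[0.005,0.03,0],[0,0,0],1],[[0,0,0],[0,0,0],1]]'
```

```text
time_s: 15.25
tcp_pos: [475.0, -32.8, 113.7]
ee_rot: [-0.001, 0.973, 0.229, 0.0]
wrist_force: [-3.8, 8.9, 12.8]
finger_gap: 13.4
gripper_force: 25.2
time_s: 15.65
tcp_pos: [475.5, -34.0, 113.1]
ee_rot: [-0.001, 0.973, 0.229, -0.0]
wrist_force: [0.3, 5.3, 2.2]
finger_gap: 13.4
gripper_force: 25.0
time_s: 16.05
tcp_pos: [475.9, -34.8, 112.9]
ee_rot: [-0.001, 0.973, 0.229, -0.0]
wrist_force: [0.1, 5.6, 2.9]
finger_gap: 13.7
gripper_force: 25.0
```

```bash
python3 -m jog '[[[0,0,0.08],[0,0,0],1],[[0,0,0.0],[0,0,0],1],[[0,0,0],[0,0,0],1]]';  python3 -m jog '[[[0,0,0.08],[0,0,0],1],[[0,0,0],[0,0,0],1]]'
```

```text
time_s: 16.35
tcp_pos: [475.8, -34.8, 112.0]
ee_rot: [-0.001, 0.973, 0.229, -0.0]
wrist_force: [-0.4, 5.3, 1.3]
finger_gap: 13.5
gripper_force: 25.0
time_s: 16.55
tcp_pos: [475.8, -34.8, 111.2]
ee_rot: [-0.001, 0.973, 0.229, -0.0]
wrist_force: [-0.4, 5.9, 0.6]
finger_gap: 13.4
gripper_force: 25.0
```

It has dropped into the bore. Easing off sideways and pushing on gently.

```bash
python3 -m jog '[[[0,-0.05,0.15],[0,0,0],1],[[0,0,0.2],[0,0,0],1],[[0,0,0],[0,0,0],1]]';  python3 -m jog '[[[0,0,0.2],[0,0,0],1],[[0,0,0.2],[0,0,0],1],[[0,0,0],[0,0,0],1]]'
```

```text
time_s: 16.85
tcp_pos: [475.6, -34.6, 107.5]
ee_rot: [-0.0, 0.973, 0.229, -0.0]
wrist_force: [0.4, 5.2, -0.6]
finger_gap: 13.6
gripper_force: 25.0
time_s: 17.15
tcp_pos: [475.7, -34.6, 103.5]
ee_rot: [-0.0, 0.973, 0.229, -0.0]
wrist_force: [1.4, 5.4, -1.0]
finger_gap: 13.7
gripper_force: 25.0
```

```bash
python3 -m jog '[[[0,-0.03,0.15],[0,0,0],1],[[0,0,0.1],[0,0,0],1],[[0,0,0],[0,0,0],1]]';  python3 -m jog '[[[0,0,0.1],[0,0,0],1],[[0,0,0.1],[0,0,0],1],[[0,0,0],[0,0,0],1]]'
```

```text
time_s: 17.45
tcp_pos: [475.6, -34.5, 101.1]
ee_rot: [-0.0, 0.973, 0.229, -0.0]
wrist_force: [0.9, 4.4, -0.2]
finger_gap: 13.5
gripper_force: 25.0
time_s: 17.75
tcp_pos: [476.0, -34.5, 100.2]
ee_rot: [-0.0, 0.973, 0.229, 0.0]
wrist_force: [-3.3, 6.5, 13.0]
finger_gap: 13.2
gripper_force: 25.1
```

Difference to the housing contact is 13.7 of 14 mm at the same force: home. Release and retreat.

```bash
python3 -m jog '[[[0,-0.03,-0.05],[0,0,0],1],[[0,0,0],[0,0,0],0.8],[[0,0,0],[0,0,0],0.7],[[0,0,0],[0,0,0],0.64],[[0,0,0],[0,0,0],0.64],[[0,0,-2],[0,0,0],0.64],[[0,0,-3],[0,0,0],0.64],[[0,0,-3],[0,0,0],0.64],[[-1,0,-1],[0,0,0],0.64],[[0,0,0],[0,0,0],0.64],[[0,0,0],[0,0,0],0.64]]'
python3 - <<'E'
from h import *
s=read_state();im=capture("wrist");C=cam("wrist",s)
p=[474.8,-34.2]
print(s['tcp_pos'],"pin top exp",proj(C,[*p,131]),"collar top",proj(C,[*p,82]))
cv2.imwrite("pics/w8.png",cv2.resize(im[150:330,200:440,::-1],(800,600),interpolation=cv2.INTER_CUBIC))
E
```

```text
time_s: 18.85
tcp_pos: [466.1, -39.0, 188.7]
ee_rot: [-0.0, 0.974, 0.229, -0.001]
wrist_force: [0.4, -0.5, 0.1]
finger_gap: 34.1
gripper_force: 0.0
[466.06073703 -39.00643713 188.69507859] pin top exp [320.42472883 238.70246237] collar top [320.5667164  223.63751802]
```

View pics/w8.png

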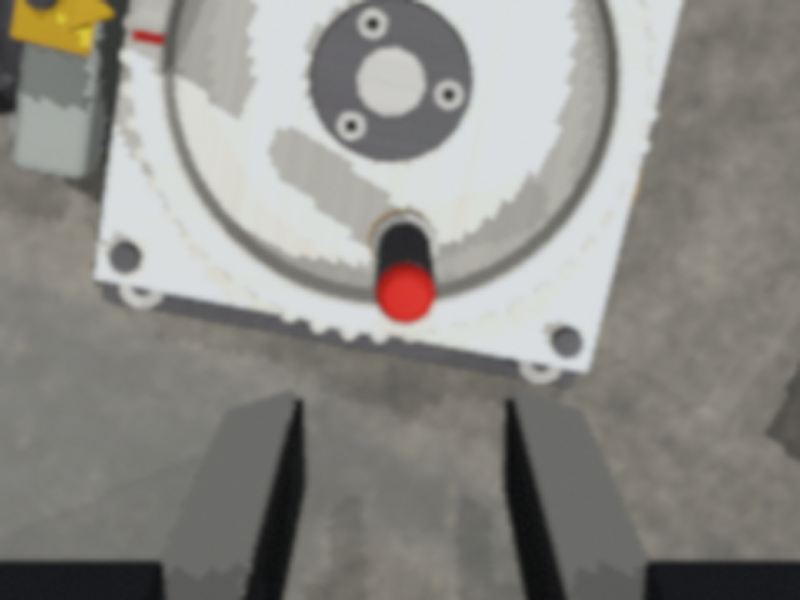

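The pin stands upright with its collar on the brass bushing (red top at (405,292), as predicted for fully home), and the mark at (148,38) is near the pointer. Handing in.

```bash
python3 -c "
from bench import *
print(job_done())"
```

```text
the job is handed in; nothing more can be done
None
```

I turned the pulley to the pointer, felt out the hidden bore with the timing pin, pushed the pin fully home and let go, then handed the job in at about 19 s of the 64 s allowed; the hand-in returned no verdict.

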